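# Clip-on mirror for a caliper's torque stripe

## Task

Take the clip-on inspection mirror off the wall of the plywood parts tray and clip it fully home on the middle of the upright steel blade of the inspection stand, with its arm reaching to where the camera looks and the glass facing the camera, and let go of the clamp. Then take the mirror by its grip tab and turn it until the camera sees the striped bore plug of the brake caliper in the middle of the glass. Finish while still holding the tab at that angle, because the swivel springs back when let go; leave the other parts on the bench where they are.

Things in the scene. Friction and masses are not known exactly. Their poses are not given: they have to be found in the camera images.
- clip: clip-on inspection mirror: a steel spring clamp like a peg, jaws down, whose side arm carries the mirror; 0.12 kg. Origin: midway between the jaw pads, where the edge's top sits when the clamp is fully home (the hinge coil meets it). x runs along the edge from clamp to mirror, y across the edge, z up. Jaws 22 mm wide (x) reach 28 mm below the origin. It starts home on the tray wall.
- mirror: mirror head on the clip's arm. Origin on its upright swivel axis z, 60 mm along x from the clip's origin, at its height. Glass 45 mm across in a black 50 mm rim, centre 38 mm up; the glass looks along the head's -y. At rest its axes are the clip's; it turns only counter-clockwise from above, up to 1.5 rad, against a light spring (0.01 to 0.03 N m) that swings it back when let go.
- sight: nothing to touch (a pin hidden in the swivel): the camera's line of sight after the mirror, by the law of reflection, for a clip in its place on the stand. Origin at the mirror's centre; x along the reflected line, z up. With the mirror at rest x points back to the lens (the clip's -y); it turns about z by twice the mirror's turn. The plug is in the middle of the glass when it lies on this x axis.
- stand: inspection stand, fixed: a dark steel base plate 150 x 400 x 12 mm with a bench camera at its +y end and an upright steel blade for clip-on accessories near the other end. Origin: on the table, right below where the mirror's swivel axis belongs; the camera looks along the stand's -y over this point. On the blade the clip's x is the stand's -x.
- blade (a point): middle of the blade's top edge, 60 mm along the stand's +x from the stand's origin and 85 mm above the table. The blade is 34 mm long (stand's x), 6 mm thick (stand's y) and free for 59 mm below its top.
- lens (a point): centre of the camera's front lens, 212 mm along the stand's +y from the stand's origin and 123 mm above the table; the camera looks along the stand's -y.
- tray: open plywood parts tray 220 (x) x 150 (y) x 70 mm high with 6 mm walls and one divider, fixed. Origin: centre of its underside.
- wall (a point): middle of the top edge of the tray's +y wall, 70 mm above the table; the wall runs along the tray's x. The clip starts on this wall, within 45 mm of this point.
- plug (a point): the marker: centre of the face of the caliper's bore plug, a bright aluminium disc 32 mm across with a white torque stripe painted over its upper edge, 122 mm above the table. The grey brake caliper (165 mm long, 150 mm high) is bolted to a fixed bracket; the face looks along the caliper's x towards the mirror's place, 160 to 230 mm from it, on the robot's side of the stand.
- jaw: the clamp's moving lever (jaw and tail on the clip's +y side), hinged to the clip 4 mm above its origin about the clip's x; origin on the hinge. A spring shuts it: about 15 N between the jaw pads on a 6 mm edge.
- pad_a: bystander: loose brake pad, far right, 45 x 120 x 16 mm, loose on the bench, not to be disturbed. Origin: centre of its underside.
- pad_b: bystander: loose brake pad, near right, 45 x 120 x 16 mm, loose on the bench, not to be disturbed. Origin: centre of its underside.
- spray: bystander: spray can, 66 mm across, 190 mm high, loose on the bench, not to be disturbed. Origin: centre of its underside.
- grease: bystander: grease jar, 76 mm across, 60 mm high, loose on the bench, not to be disturbed. Origin: centre of its underside.
- spanner: bystander: spanner, 180 mm long, loose on the bench, not to be disturbed. Origin: centre of its underside.
- piston: bystander: small cup-shaped aluminium brake piston, 42 mm across, 30 mm high, loose on the bench, not to be disturbed. Origin: centre of its underside.
- bearing: bystander: bearing ring, 72 mm across, 18 mm high, loose on the bench, not to be disturbed. Origin: centre of its underside.
- tails (a point): place to squeeze the clamp, midway between its two steel finger tails, 44 mm above the clip's origin. The tails are 20 mm wide (x), flare out to either side in y, end 8 mm above this point and are 41 mm apart here (outer faces). Squeezed in y with about 15 N they come to a stop, 21 mm apart with parallel faces, and the jaw tips open to 21 mm; the clamp's middle stays midway between the fingers.
- tab: centre of the black ribbed grip tab above the mirror's rim, on the swivel axis, 80 mm above the clip's origin. The tab is 22 mm wide along the head's x, 9 mm thick along the head's y (grip it across this) and 26 mm high; it is in line with the glass.

How it is judged:
By the outcome, as a careful person would: the job done as asked, in the order asked, and still so for the second after the job is handed in, while the arm keeps its last pose, push and grip.
It also fails if it takes over 54 s, if anything falls off the work surface, if the arm or the gripper's body presses on something with over 40 N, if the wrist force passes 120 N, or if a joint passes its speed limit or range.

## Robot

A 6-joint arm with a two-finger parallel gripper is mounted at the origin on the work surface. World frame = base frame: x ahead of the robot, y to its left, z up, the work surface at z = 0. Lengths are in m, angles in degrees, forces in N, time in s.
With the tool pointing down it reaches from about 0.35 to 0.975 m from the base axis. Payload 17.4 kg.
Tool frame: the origin (TCP) lies midway between the tips of the shut fingers; the grasp point (between the pads) lies 19 mm behind it; z points along the fingers, y is the line along which they close (so a half turn about z gives the same grasp; the last joint's range is limited). The gripper opens to 85 mm and grips with 20 to 120 N. Pads are 22 mm wide; open, the fingers measure 114 mm over their backs; the gripper's body (76 mm by 85 mm) begins 54 mm behind the grasp point. The pads swing forward as they close: fully open they stand 13 mm farther back than shut.
Start: joints at [-71.78, 6.646, 82.598, -0, 90.757, -2.166], TCP at [0.235, -0.633, 0.204] pointing down, gripper open.
Joint ranges: [-162.19, 162.19], [-47.58, 125.68], [4.15, 143.07], [-65.23, 245.23], [0.69, 171.88], [-170.13, 170.13]. Speed limits (degrees/s): [108.29, 108.29, 127.2, 180, 180, 180].

## Interface

Orientations are given as a 3x3 rotation matrix whose columns are the frame's x, y, z axes.
In Python, from plant import ctrl gives the robot as it stands. The module is installed in compiled form; this text tells all that it offers.
- The arm moves only by the tool arm_command, never from a script. Its argument "plan" is a list of rows, each an object with "angular": the turn, a rotation vector about the tool's x, y, z in degrees, a list of three; "offset": the shift along the tool's x, y, z in cm, a list of three; "hand": the opening, from 0 (shut) to 1 (fully open). In form: [{"angular": [rx, ry, rz], "offset": [tx, ty, tz], "hand": hand}, ...]. A call has 1 to 10 rows; each row shifts and turns the commanded pose from where the row before left it, along the tool's axes as they then stand; what a row does not reach is not made up. A row lasts 1/10 s, in which the tool goes at most 50 mm and 8.59 degrees, less where a joint would pass 70% of its speed; a pose out of reach is approached as far as the arm can. A call with a gripper value outside its range is refused whole. The fingers move at their own pace and stop on an object; the grip force is fixed at half the most. Time passes only in rows, so rows that do not move let the fingers close. It gives the time, the measured TCP pose, the force, the opening and the grip force at its end, in the units of the state.
- ctrl.observe(): the state, without advancing time (a new reading comes with each control period).
- ctrl.snapshot(name): name is "scene" or "side" or "wrist"; returns a dict with "color" (384x512x3 uint8, red, green, blue), "depth" (384x512 float32, m along the optical axis (not along the pixel's ray), 0 where there is no reading), "fx", "fy", "cx", "cy" (pixels), "view" (4x4, takes a point from world to camera coordinates). Camera axes: x right, y up, looking along -z (the intrinsics and any distortion apply to the point x, -y, -z); pixel columns grow to the right and rows downward; lengths in m; the calibration is good to about 2 mm. A picture is of the moment at which its call begins.
- ctrl.close_job(): hands the job in; it is judged then, once.
The state is a dict: "time_s": time; "q": joint angles; "qd": joint speeds; "tau": joint torques, N m; "position": TCP position; "tool_rot": TCP orientation; "wrist_force": force on the tool from outside, world axes, zero at the start; "ft_torque": the same for the moment, N m; "grip_width": finger opening in m; "grasp_force": force on a finger pad.
Only numpy, scipy, OpenCV 4.12 (cv2) and the standard library are available. Lean on these libraries where they do the work, as an engineer would, in place of code of your own. Each camera call takes 0.05 s, during which the arm holds its last target. There are 200 camera calls.

## Working session

There is one attempt and no reset: what is moved stays moved. The work goes in short steps, Python scripts to look and compute and a tool call to move; the robot and the scene stay as the last step left them, time stands still between calls to the robot, and variables do not carry over. Pictures are saved under pics/ and viewed, at most 10 in all, crops included, and the job is handed in when it is done.

Besides the shell and the picture viewer there is one more tool, called after ">>>" in YAML: its name, and indented under it one key for each argument. arm_command: Moves the arm, as the interface text tells. Its arguments: {"type":"object","properties":{"plan":{"type":"array"}},"required":["plan"]}

```bash
mkdir -p pics
cat > h.py <<'E'
import numpy as np, cv2
from plant import ctrl
def snap(n,name=None):
    s=ctrl.snapshot(n)
    if name: cv2.imwrite('pics/'+name,s['color'][:,:,::-1])
    return s
def cloud(s):
    d=s['depth'];v,u=np.indices(d.shape)
    p=np.stack([(u-s['cx'])/s['fx']*d,-(v-s['cy'])/s['fy']*d,-d],-1)
    V=np.array(s['view']);return (p-V[:3,3])@V[:3,:3]
def proj(s,P):
    V=np.array(s['view']);c=V[:3,:3]@np.array(P)+V[:3,3]
    return s['cx']+s['fx']*c[0]/-c[2], s['cy']+s['fy']*c[1]/c[2]
E
python3 - <<'E'
from h import *
np.set_printoptions(precision=3,suppress=True)
a=snap('scene');b=snap('side');
for n,s in(('scene',a),('side',b)):
    V=np.array(s['view']);print(n,-V[:3,:3].T@V[:3,3],s['fx'],s['cx'],s['cy'],[k for k in s]);np.savez(n,**{k:s[k] for k in s})
    cv2.imwrite(f'pics/{n}0.png',cv2.resize(s['color'][:,:,::-1],(800,600),interpolation=cv2.INTER_CUBIC))
E
```

```text
scene [ 0.875 -0.635  0.995] 416.3396490460872 265.10137315846293 190.51392637587298 ['color', 'depth', 'fx', 'fy', 'cx', 'cy', 'view']
side [0.418 0.661 0.872] 378.8888207852989 255.96344033189084 188.61895932084624 ['color', 'depth', 'fx', 'fy', 'cx', 'cy', 'view']
```

View pics/scene0.png

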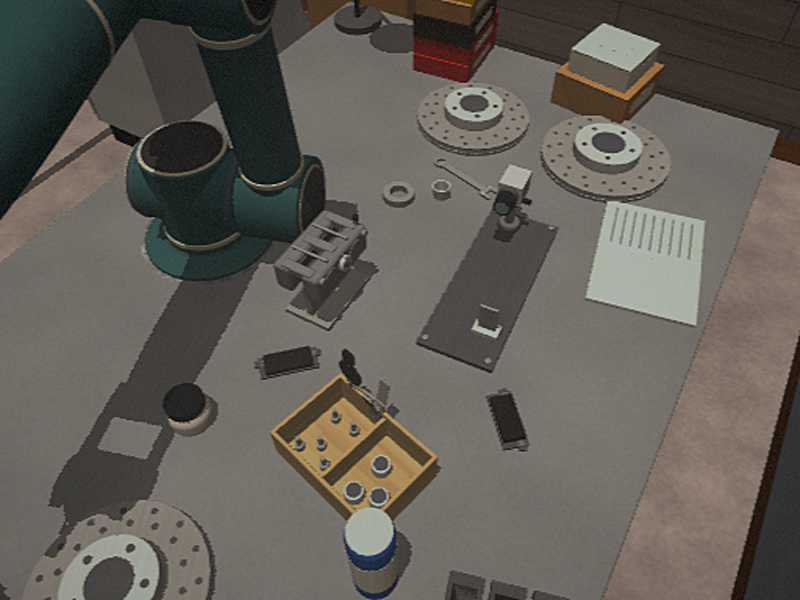

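View pics/side0.png

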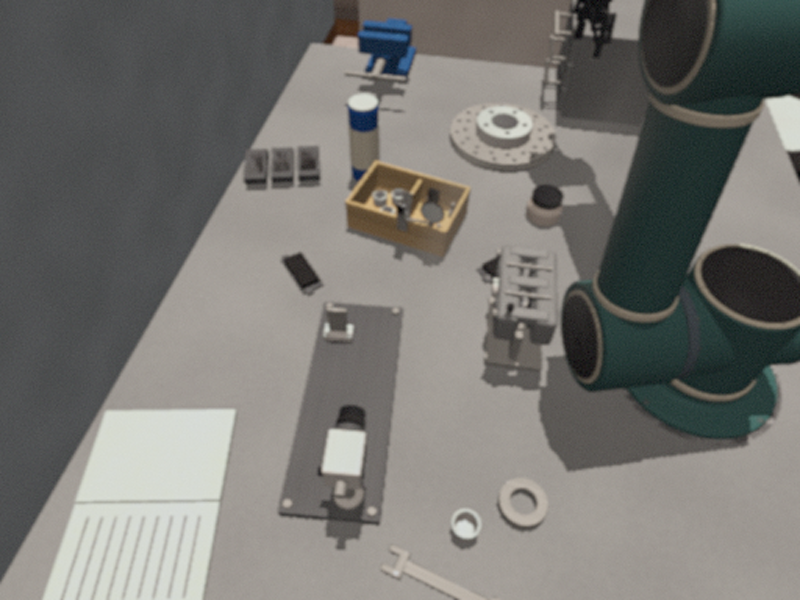

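The scene view shows the clip on the tray's far wall (about 380,395 in the 800 px picture, mirror at 348,368), the blade at (488,318), the camera lens at (503,203) and the caliper plug at (347,262). The side view shows the blade at (338,320) and the clip at (403,212).

Run:
```python
from h import *
np.set_printoptions(precision=4,suppress=True)
k=512/800
for n,polys in (('scene',dict(tray=(265,370,450,520),stand=(410,210,565,375),blade=(465,300,510,340),clip=(335,345,400,420),plug=(335,250,356,275),cam=(490,160,535,225))),('side',dict(tray=(340,155,480,265),stand=(275,295,410,525),blade=(318,300,362,345),clip=(380,185,450,260),plug=(485,270,505,330),cam=(318,400,370,515)))):
    s=dict(np.load(n+'.npz'));P=cloud(s);c=s['color'].astype(int)
    hsv=cv2.cvtColor(s['color'],cv2.COLOR_RGB2HSV)
    for m,(x0,y0,x1,y1) in polys.items():
        sl=np.s_[int(y0*k):int(y1*k),int(x0*k):int(x1*k)]
        p=P[sl].reshape(-1,3);h=hsv[sl].reshape(-1,3)
        if m=='tray':
            q=p[(p[:,2]>.064)&(p[:,2]<.076)&(h[:,1]>90)]
            r=cv2.minAreaRect((q[:,:2]*1000).astype(np.float32));print(n,m,len(q),r,cv2.boxPoints(r).tolist())
        elif m=='stand':
            q=p[(p[:,2]>.008)&(p[:,2]<.018)&(h[:,2]<90)]
            r=cv2.minAreaRect((q[:,:2]*1000).astype(np.float32));print(n,m,len(q),r,cv2.boxPoints(r).tolist())
        elif m=='blade':
            q=p[(p[:,2]>.05)&(p[:,2]<.1)];print(n,m,len(q),q[:,2].max());q=q[q[:,2]>.075];print(q.mean(0),q.min(0),q.max(0))
        elif m=='clip':
            q=p[(p[:,2]>.078)&(h[:,1]<90)];print(n,m,len(q));
            for a in np.arange(.08,.17,.01):
                t=q[abs(q[:,2]-a)<.005]
                if len(t):print(a,len(t),t.mean(0),t.min(0),t.max(0))
        else:
            q=p[p[:,2]>.09];print(n,m,len(q),q.mean(0),q.min(0),q.max(0))
        if m in('blade','clip','plug'):
            im=s['color'][sl][:,:,::-1];cv2.imwrite(f'pics/{n}_{m}.png',cv2.resize(im,None,fx=8,fy=8,interpolation=cv2.INTER_NEAREST))
ims=[cv2.resize(cv2.imread(f'pics/{n}_{m}.png'),(260,290)) for n in('scene','side') for m in('blade','clip','plug')]
cv2.imwrite('pics/mont.png',np.vstack([np.hstack(ims[:3]),np.hstack(ims[3:])]))
```

```text
scene tray 723 ((560.289794921875, -284.26727294921875), (151.0391082763672, 222.326904296875), 76.71924591064453) [[434.750732421875, -332.2303771972656], [651.1317138671875, -383.3039245605469], [685.828857421875, -236.30416870117188], [469.4478759765625, -185.23062133789062]]
scene stand 4204 ((582.9364624023438, 175.7322998046875), (150.66732788085938, 404.02191162109375), 5.210443019866943) [[489.5686340332031, 370.067138671875], [526.259521484375, -32.2852668762207], [676.3043212890625, -18.6025390625], [639.6134033203125, 383.7498779296875]]
scene blade 112 0.08690829176603783
[0.6305 0.0533 0.0819] [0.6135 0.049  0.0753] [0.6457 0.0587 0.0869]
scene clip 369
0.08 64 [ 0.5429 -0.2034  0.0805] [ 0.4978 -0.2222  0.0781] [ 0.5717 -0.1973  0.0844]
0.09 39 [ 0.5327 -0.2008  0.09  ] [ 0.4781 -0.2255  0.085 ] [ 0.5712 -0.192   0.095 ]
0.09999999999999999 49 [ 0.5347 -0.2001  0.1001] [ 0.4749 -0.2282  0.0953] [ 0.5725 -0.1904  0.105 ]
0.10999999999999999 56 [ 0.5317 -0.2001  0.1101] [ 0.477  -0.2298  0.1052] [ 0.5727 -0.19    0.115 ]
0.11999999999999998 62 [ 0.5366 -0.2036  0.1202] [ 
[... 1649 characters left out ...]
 [ 0.5695 -0.1889  0.1147]
0.11999999999999998 69 [ 0.5265 -0.2008  0.1198] [ 0.4789 -0.2323  0.1151] [ 0.5725 -0.1869  0.1247]
0.12999999999999998 25 [ 0.5002 -0.1936  0.1297] [ 0.485  -0.1981  0.1251] [ 0.5163 -0.188   0.1338]
0.13999999999999996 16 [ 0.4994 -0.1932  0.1407] [ 0.4897 -0.1966  0.1354] [ 0.5108 -0.1887  0.145 ]
0.14999999999999997 20 [ 0.4999 -0.192   0.1502] [ 0.4903 -0.1951  0.1457] [ 0.5106 -0.1866  0.1546]
0.15999999999999998 27 [ 0.5    -0.1945  0.1607] [ 0.4903 -0.2013  0.1556] [ 0.5096 -0.1903  0.1644]
side plug 301 [0.3608 0.0302 0.1444] [ 0.3461 -0.0648  0.0975] [0.4176 0.6614 0.872 ]
side cam 1295 [0.5402 0.331  0.1459] [0.4176 0.259  0.0912] [0.58   0.6614 0.872 ]
```

View pics/mont.png

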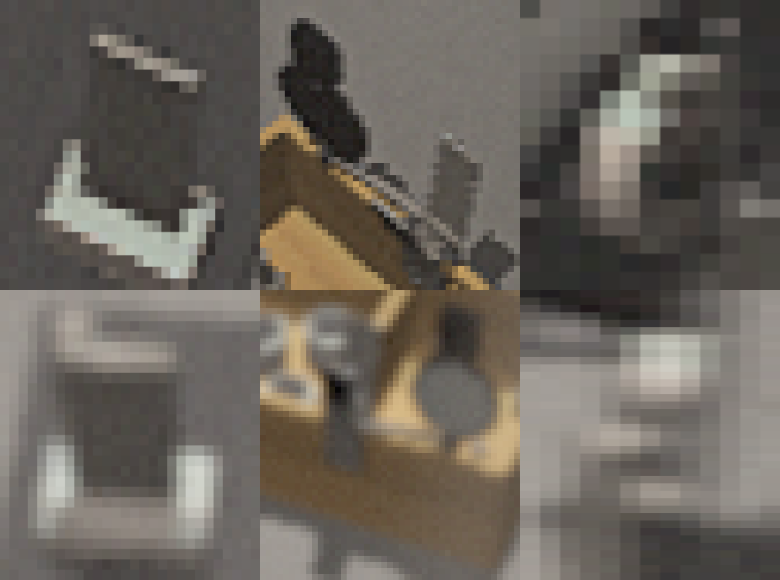

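The crops show the blade's top edge free, the clip square on the wall with its tab and mirror head, and the plug as a partly shaded disc at about (220,168) in the full-size scene image.

Run:
```python
from h import *
np.set_printoptions(precision=4,suppress=True)
o=ctrl.observe();print(o['time_s'],o['tool_rot'],o['position'],o['wrist_force'])
s=dict(np.load('scene.npz'));P=cloud(s)
V=s['view'];C=-V[:3,:3].T@V[:3,3]
for u,v in((220.5,168),(217,168),(224,168),(220.5,162),(220.5,173)):
    d=V[:3,:3].T@np.array([(u+.0-s['cx'])/s['fx'],-(v-s['cy'])/s['fy'],-1]);print(u,v,C+d*(.122-C[2])/d[2],P[int(v),int(u)])
c=P[155:180,212:232].reshape(-1,3);g=s['color'][155:180,212:232].reshape(-1,3).astype(int)
b=g.min(1)>125;print(np.c_[c[b],g[b]])
y,x=int(520*.64),int(370*.64);print('spray',P[y,x])
im=s['color'][130:215,170:260,::-1];cv2.imwrite('pics/cal.png',cv2.resize(im,None,fx=6,fy=6,interpolation=cv2.INTER_CUBIC))
```

```text
0.1 [[ 0.9374  0.3483 -0.0004]
 [ 0.3483 -0.9374  0.001 ]
 [ 0.     -0.0011 -1.    ]] [ 0.2351 -0.6325  0.2028] [ 0.4803  0.2524 -0.4561]
220.5 168 [ 0.3671 -0.0134  0.122 ] [ 0.3723 -0.022   0.133 ]
217 168 [ 0.3586 -0.0185  0.122 ] [ 0.3671 -0.0286  0.1364]
224 168 [ 0.3756 -0.0084  0.122 ] [ 0.3715 -0.0033  0.1148]
220.5 162 [0.3541 0.0058 0.122 ] [ 0.3648 -0.0097  0.1421]
220.5 173 [ 0.3778 -0.0291  0.122 ] [ 0.3726 -0.0249  0.115 ]
[[  0.364   -0.0092   0.137  158.     158.     147.    ]
 [  0.3665  -0.0078   0.1372 180.     180.     167.    ]
 [  0.3693  -0.0162   0.1423 159.     162.     146.    ]
 [  0.3656  -0.0165   0.1365 180.     188.     174.    ]
 [  0.3697  -0.0172   0.1394 134.     135.     126.    ]
 [  0.3648  -0.0205   0.1357 163.     166.     155.    ]
 [  0.3689  -0.0211   0.1385 185.     197.     184.    ]
 [  0.3703  -0.0185   0.1368 166.     173.     163.    ]
 [  0.365   -0.0213   0.1325 189.     181.     169.    ]
 [  0.3699  -0.0228   0.1366 186.     184.     170.    ]
 [  0.3719  -0.0209   0.1359 149.     150.     136.    ]
 [  0.3658  -0.0227   0.13   184.     171.     157.    ]
 [  0.3688  -0.0221   0.1311 158.     145.     136.    ]
 [  0.3689  -0.027    0.1318 169.     157.     146.    ]]
spray [ 0.6758 -0.4043  0.189 ]
```

View pics/cal.png

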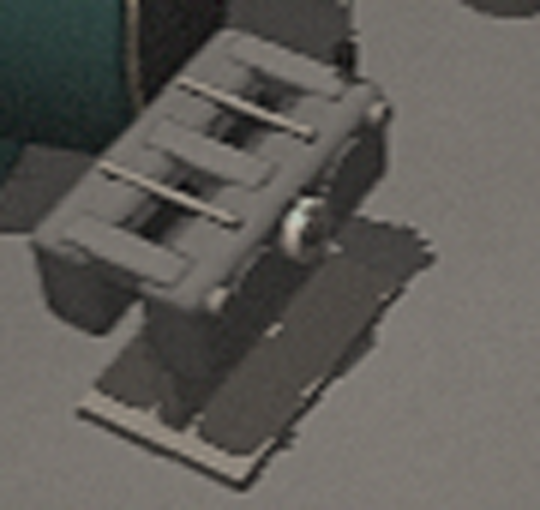

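The plug's disc sits at about (222,168) in the scene image, roughly (0.371, -0.012, 0.122) in the world. Now moving above the clip.

>>> arm_command:
  plan:
    - {"angular":[0,0,0],"offset":[0,0,-4],"hand":1}
    - {"angular":[0,0,4],"offset":[0,0,-1],"hand":1}
    - {"angular":[0,0,-4],"offset":[4,-2.5,0],"hand":1}
    - {"angular":[0,0,0],"offset":[4,-2.5,0],"hand":1}
    - {"angular":[0,0,0],"offset":[4,-2.5,0],"hand":1}
    - {"angular":[0,0,0],"offset":[4,-2.5,0],"hand":1}
    - {"angular":[0,0,0],"offset":[4,-2.5,0],"hand":1}
    - {"angular":[0,0,0],"offset":[4,-2.5,0],"hand":1}
    - {"angular":[0,0,0],"offset":[4,-2.5,0],"hand":1}
    - {"angular":[0,0,0],"offset":[4,-2.5,0],"hand":1}

```text
time_s: 1.1
position: [0.4687, -0.3341, 0.2533]
tool_rot: [[0.937, 0.348, -0.0], [0.348, -0.937, 0.0], [-0.0, -0.0, -1.0]]
wrist_force: [1.0, 0.2, -0.5]
grip_width: 0.0856
grasp_force: 0.0
```

>>> arm_command:
  plan:
    - {"angular":[0,0,0],"offset":[4,-2.5,0],"hand":1}
    - {"angular":[0,0,0],"offset":[4,-2.5,0],"hand":1}
    - {"angular":[0,0,6.7],"offset":[0,0,0],"hand":1}
    - {"angular":[0,0,6.7],"offset":[0,0,0],"hand":1}
    - {"angular":[0,0,6.7],"offset":[0,0,0],"hand":1}
    - {"angular":[0,0,6.7],"offset":[0,0,0],"hand":1}
    - {"angular":[0,0,6.7],"offset":[0,0,0],"hand":1}
    - {"angular":[0,0,0],"offset":[0,0,0],"hand":1}

```text
time_s: 1.9
position: [0.5254, -0.2611, 0.2532]
tool_rot: [[0.973, -0.229, -0.0], [-0.229, -0.973, 0.0], [-0.001, -0.0, -1.0]]
wrist_force: [-0.9, -0.2, -0.5]
grip_width: 0.0852
grasp_force: 0.0
```

Run:
```python
from h import *
np.set_printoptions(precision=4,suppress=True)
o=ctrl.observe();print(o['time_s'],o['tool_rot'],o['position'],o['q'])
s=snap('wrist');np.savez('w1',**s);P=cloud(s);h=cv2.cvtColor(s['color'],cv2.COLOR_RGB2HSV)
m=(P[...,2]>.1)&(P[...,2]<.13)&(P[...,0]>.53)&(P[...,0]<.6)&(P[...,1]<-.17)&(P[...,1]>-.25)
q=P[m];print(len(q));
if len(q)>5:
  for a,b in((.108,.115),(.115,.124)):
    t=q[(q[:,2]>a)&(q[:,2]<b)]
    if len(t)>3: print(len(t),cv2.minAreaRect((t[:,:2]*1000).astype(np.float32)),t.mean(0),t.max(0))
im=s['color'][:,:,::-1].copy()
for p in((.559,-.2095,.114),(.5006,-.1957,.15)):
    u,v=proj(s,p);print(u,v);cv2.circle(im,(int(u),int(v)),4,(0,0,255),1)
cv2.imwrite('pics/w1.png',im)
```

```text
1.9 [[ 0.9735 -0.2289 -0.0005]
 [-0.2289 -0.9735  0.0003]
 [-0.0005 -0.0001 -1.    ]] [ 0.5254 -0.2611  0.2532] [-28.9141  -4.8374  89.6511  -0.0001  95.2177  74.3177]
336
71 ((558.8489379882812, -209.3504638671875), (35.588470458984375, 19.63949966430664), 77.01641082763672) [ 0.5616 -0.1992  0.1117] [ 0.5723 -0.1904  0.1148]
182 ((558.9688110351562, -209.2294921875), (43.34315872192383, 19.460355758666992), 77.0418930053711) [ 0.5596 -0.207   0.1202] [ 0.5727 -0.1869  0.1235]
202.32322980515954 159.57661385387
199.03718280553554 225.19153201841806
```

View pics/w1.png

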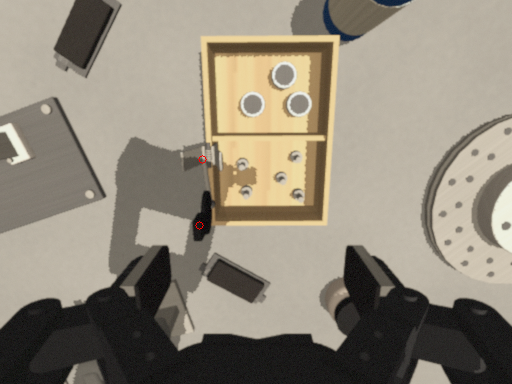

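The wrist view shows the clamp tails at about (202,160) and the tab at (199,225), right where computed. All three views agree on tails at (0.559, -0.209). Lowering to grasp.

>>> arm_command:
  plan:
    - {"angular":[0,0,0],"offset":[1.05,-2.9,0],"hand":1}
    - {"angular":[0,0,0],"offset":[1.05,-2.9,0],"hand":1}
    - {"angular":[0,0,0],"offset":[0,0,4],"hand":1}
    - {"angular":[0,0,0],"offset":[0,0,4],"hand":1}
    - {"angular":[0,0,0],"offset":[0,0,3],"hand":1}
    - {"angular":[0,0,0],"offset":[0,0,2.5],"hand":1}
    - {"angular":[0,0,0],"offset":[0,0,1.5],"hand":1}
    - {"angular":[0,0,0],"offset":[0,0,1],"hand":1}
    - {"angular":[0,0,0],"offset":[0,0,0],"hand":1}

```text
time_s: 2.85
position: [0.5589, -0.2094, 0.0928]
tool_rot: [[0.974, -0.226, -0.001], [-0.226, -0.974, 0.0], [-0.001, -0.0, -1.0]]
wrist_force: [-0.4, 1.0, 0.6]
grip_width: 0.0858
grasp_force: 0.0
```

>>> arm_command:
  plan:
    - {"angular":[0,0,0],"offset":[0,0,0],"hand":0.5}
    - {"angular":[0,0,0],"offset":[0,0,0],"hand":0.35}
    - {"angular":[0,0,0],"offset":[0,0,0],"hand":0.2}
    - {"angular":[0,0,0],"offset":[0,0,0],"hand":0.1}
    - {"angular":[0,0,0],"offset":[0,0,0],"hand":0.1}
    - {"angular":[0,0,0],"offset":[0,0,0],"hand":0.1}
    - {"angular":[0,0,0],"offset":[0,0,0],"hand":0.1}

```text
time_s: 3.55
position: [0.5605, -0.2089, 0.0961]
tool_rot: [[0.974, -0.226, 0.004], [-0.226, -0.974, 0.0], [0.004, -0.001, -1.0]]
wrist_force: [0.5, 7.3, 16.7]
grip_width: 0.0088
grasp_force: 8.5
```

Run:
```python
from h import *
o=ctrl.observe();print(o['time_s'],o['position'],o['wrist_force'],o['grip_width'],o['grasp_force'])
a=snap('scene');b=snap('side')
A=cv2.resize(a['color'][195:290,190:280],(400,422),interpolation=cv2.INTER_CUBIC)
B=cv2.resize(b['color'][90:185,215:305],(400,422),interpolation=cv2.INTER_CUBIC)
cv2.imwrite('pics/g1.png',np.hstack([A,B])[:,:,::-1])
```

```text
3.55 [ 0.5605021  -0.20891385  0.09606933] [ 0.50518394  7.31064192 16.74132041] 0.008775111180029799 8.452064841985703
```

View pics/g1.png

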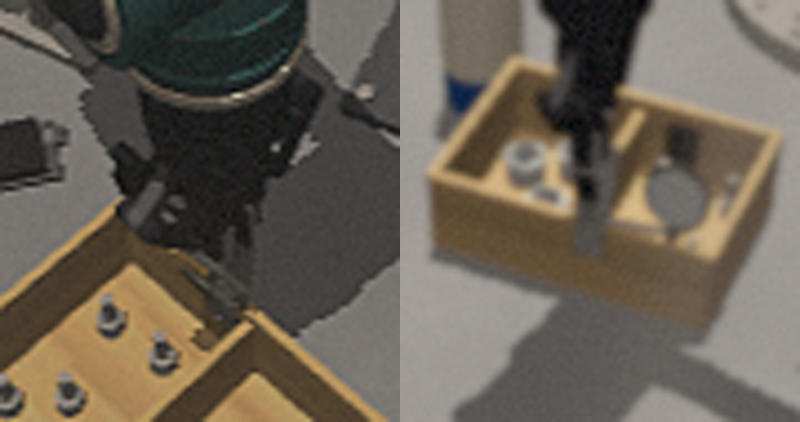

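The crops show the gripper over the clamp (about 225,265 left; 590,190 right), with the mirror apparently unmoved, but the opening of 8.8 mm is less than the 21 mm stop. Checking with the depth data.

Run:
```python
from h import *
np.set_printoptions(precision=1,suppress=True)
u=np.array([-.9733,.2298]);w=np.array([-.2298,-.9733]);O=np.array([.5589,-.2093])
for n in('scene','side','wrist'):
    s=ctrl.snapshot(n);P=cloud(s);g=s['color'].astype(int)
    L=np.dstack([(P[...,:2]-O)@u,(P[...,:2]-O)@w,P[...,2]])*1000
    print(n)
    for a in range(60,175,6):
        m=(L[...,2]>=a)&(L[...,2]<a+6)&(abs(L[...,1])<60)&(abs(L[...,0])<30)&(g.max(2)-g.min(2)<35)
        t=L[m]; 
        if len(t)>1: print(a,len(t),'x',t[:,0].min(),t[:,0].max(),'y',np.percentile(t[:,1],[0,25,50,75,100]),'br',np.median(g[m].mean(1)))
    m=(L[...,2]>=137)&(L[...,2]<166)&(abs(L[...,0]-60)<20)&(abs(L[...,1])<30)
    t=L[m]; print('tab',len(t),t.mean(0),t.max(0)) if len(t) else 0
```

```text
scene
60 8 x -11.59491250755899 27.97711714903319 y [2.4 2.9 4.7 7.6 8. ] br 53.5
66 9 x -14.413963796823877 24.38365500200254 y [-4.  -1.9 -0.9  2.6  8. ] br 59.666666666666664
72 37 x -14.832970517255058 21.095440138414883 y [-6.  -1.   2.3  5.  12.6] br 59.333333333333336
78 41 x -13.964153535564904 28.187656011818344 y [-7.1 -3.1 -1.1  2.3 10.3] br 68.33333333333333
84 9 x -11.125881132560947 3.293607176494923 y [-8.3 -6.2 -5.9 -5.4 14.8] br 52.666666666666664
90 7 x -10.727152368773634 1.5657241137470155 y [-8.2 -6.9 -6.4 -5.5 19. ] br 52.666666666666664
96 9 x -11.340574002752106 6.129268801977431 y [-8.5 -8.  -7.6 -5.8 21.2] br 53.333333333333336
102 8 x -10.295588928539388 7.343513431663699 y [-11.3  -8.5  -7.6  20.2  23. ] br 52.66666666666667
108 5 x -10.847658840230956 -1.2543883861009772 y [-11.2  -9.8  -9.1  -8.7  23.1] br 54.333333333333336
114 9 x -11.191668622657648 7.318426934182258 y [-10.7  24.3  25.2  25.3  26.4] br 63.333333333333336
120 8 x -11.925791512399863 6.834056061019104 y [-10.3  -5.4  24.9  25.3  27. ] br 64.83333333333334
126 11 x -13.542010573318082 -
[... 4069 characters left out ...]
16.8] br 41.666666666666664
138 312 x -13.410750867022665 -8.004599253953174 y [-18.9 -12.    4.   11.   17. ] br 37.66666666666667
144 398 x -13.536722517782168 7.461036527150744 y [-18.9 -10.8  -5.2   9.   16.9] br 38.0
150 378 x -13.534321338546258 9.082211345415246 y [-18.7 -10.6  -5.2   8.4  16.9] br 52.83333333333333
156 679 x -13.656291432925155 9.653941552816324 y [-13.9  -6.4   3.4   4.6  11.7] br 41.666666666666664
162 441 x -15.828515870198633 6.708088679873448 y [-26.7 -14.   -6.4  10.8  24.7] br 28.0
168 1572 x -15.873443846678482 9.994931178995385 y [-38.9 -15.3  -6.9  12.1  36. ] br 27.0
174 3194 x -16.389932551897374 7.181808493568293 y [-42.3 -27.2   5.6  25.8  40.6] br 28.0
```

Run:
```python
from h import *
s=snap('wrist');cv2.imwrite('pics/w2.png',cv2.resize(s['color'][150:384,150:400,::-1],(640,600),interpolation=cv2.INTER_CUBIC))
```

```text
(no output)
```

View pics/w2.png

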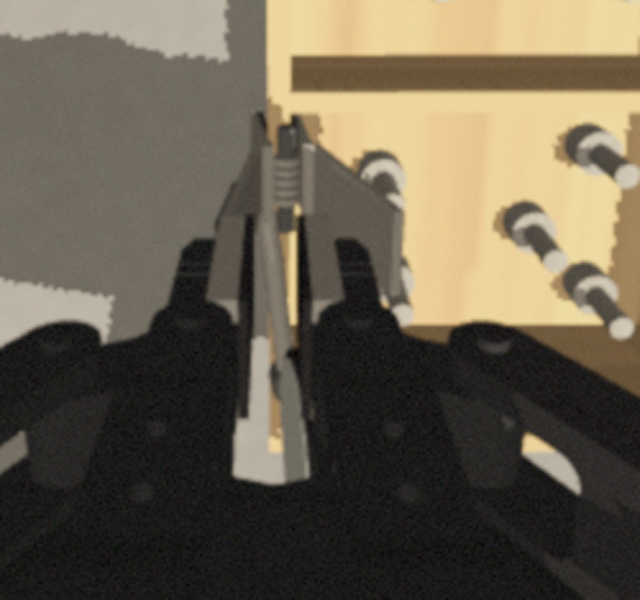

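The wrist crop shows the right finger (tip at 340,270) inside the right-hand tail (top edge at x=400), while the hinge coil (287,180) is still on the wall. The fingers closed past one tail, so I'll back out upwards gently.

>>> arm_command:
  plan:
    - {"angular":[0,0,0],"offset":[0,0,-0.5],"hand":0.1}
    - {"angular":[0,0,0],"offset":[0,0,-0.3],"hand":0.12}
    - {"angular":[0,0,0],"offset":[0,0,-0.3],"hand":0.14}

```text
time_s: 4.15
position: [0.559, -0.2095, 0.1047]
tool_rot: [[0.974, -0.227, -0.0], [-0.227, -0.974, -0.0], [-0.0, 0.0, -1.0]]
wrist_force: [0.2, -0.1, -0.1]
grip_width: 0.012
grasp_force: 0.0
```

>>> arm_command:
  plan:
    - {"angular":[0,0,0],"offset":[0,0,-0.5],"hand":0.16}
    - {"angular":[0,0,0],"offset":[0,0,-0.5],"hand":0.16}
    - {"angular":[0,0,0],"offset":[0,0,0],"hand":0.16}

```text
time_s: 4.45
position: [0.5594, -0.2096, 0.1154]
tool_rot: [[0.974, -0.227, 0.001], [-0.227, -0.974, -0.0], [0.001, 0.0, -1.0]]
wrist_force: [0.0, 0.0, 0.7]
grip_width: 0.0134
grasp_force: 0.0
```

```bash
cat > chk.py <<'E'
from h import *
np.set_printoptions(precision=1,suppress=True)
u=np.array([-.9733,.2298]);w=np.array([-.2298,-.9733]);O=np.array([.5589,-.2093])
for n in('scene','side','wrist'):
    s=ctrl.snapshot(n);P=cloud(s);g=s['color'].astype(int)
    L=np.dstack([(P[...,:2]-O)@u,(P[...,:2]-O)@w,P[...,2]])*1000
    print(n)
    for a in range(84,132,6):
        m=(L[...,2]>=a)&(L[...,2]<a+6)&(abs(L[...,1])<60)&(abs(L[...,0])<30)&(g.max(2)-g.min(2)<35)
        t=L[m]
        if len(t)>1: print(a,len(t),'x',t[:,0].min().round(),t[:,0].max().round(),'y',np.percentile(t[:,1],[0,15,30,50,70,85,100]))
    m=(L[...,2]>=137)&(L[...,2]<166)&(abs(L[...,0]-60)<20)&(abs(L[...,1])<30)
    t=L[m]; print('tab',len(t),t.mean(0),t.max(0)) if len(t) else 0
o=ctrl.observe();print(o['time_s'],o['position']*1000 if hasattr(o['position'],'shape') else o['position'],o['wrist_force'],o['grip_width'],o['grasp_force'])
E
python3 chk.py
```

```text
scene
84 11 x -12.0 7.0 y [-11.1 -10.7 -10.1  -9.3  -9.   12.   12.9]
90 16 x -11.0 11.0 y [-13.7 -13.2 -12.6 -11.8 -11.  -10.6  -8.8]
96 17 x -11.0 8.0 y [-15.7 -15.  -14.2 -13.   -6.   14.9  17.1]
102 11 x -11.0 8.0 y [-15.5 -15.1 -15.  -14.  -13.1  16.5  18.3]
108 18 x -10.0 9.0 y [-18.5 -17.3 -16.6 -15.4 -15.    0.7  19.6]
114 14 x -11.0 9.0 y [-18.1 -16.9 -16.5  18.1  20.   20.8  21.1]
120 12 x -11.0 2.0 y [-20.5 -18.9 -17.7   0.8  20.1  21.2  21.9]
tab 27 [ 63.5   3.2 156.8] [ 70.2   6.1 165.8]
side
84 9 x -3.0 8.0 y [-12.8 -12.  -11.   -9.9  10.3  13.6  14.5]
90 12 x -7.0 8.0 y [-14.  -12.7  -5.4  10.9  12.8  13.4  17. ]
96 18 x -12.0 10.0 y [-16.8 -15.6  11.7  13.1  14.7  16.3  18.1]
102 16 x -6.0 10.0 y [-20.  -16.3 -15.3  14.3  16.6  18.   20.2]
108 15 x -9.0 8.0 y [-18.9 -16.8  13.   16.1  17.   17.6  19.9]
114 16 x -6.0 9.0 y [-23.8 -20.6 -20.1 -18.3  16.2  18.3  20.7]
120 10 x -7.0 9.0 y [-21.7 -20.7 -18.8 -18.3  -6.9  19.2  20. ]
tab 65 [ 60.2  -2.2 153.5] [ 70.5   4.6 165.6]
wrist
84 135 x -10.0 10.0 y [-13.2 -10.5 -10.   -9.3   9.9  10.2  11.3]
90 148 x -10.0 10.0 y [-13.7 -12.1 -11.7 -11.1  11.2  11.8  12.9]
96 167 x -10.0 9.0 y [-15.8 -13.4 -12.9 -12.3  12.8  13.3  14.5]
102 152 x -10.0 7.0 y [-17.2 -14.9 -14.4 -13.7  14.4  14.8  16. ]
108 144 x -10.0 4.0 y [-18.6 -16.4 -15.9 -15.3  15.8  16.3  18.1]
114 208 x -10.0 6.0 y [-21.9 -18.1 -17.6  16.6  17.4  17.9  21.6]
120 234 x -11.0 5.0 y [-21.3 -20.2 -19.2 -18.   19.   19.9  21.3]
tab 237 [ 49.2   0.1 144.8] [ 51.9   4.9 151.1]
4.6 [ 559.1 -209.4  114.4] [-0.6 -0.1 -0. ] 0.013982520099256997 0.0
```

Run:
```python
from h import *
np.set_printoptions(precision=1,suppress=True)
s=dict(np.load('w1.npz'));P=cloud(s);R=np.array([[.9735,-.2289,0],[-.2289,-.9735,0],[0,0,-1.]]);T=np.array([.5254,-.2611,.2532])
def ext(P,T,zr):
    L=(P-T)@R*1000
    for a in zr:
        t=L[(L[...,2]>=a)&(L[...,2]<a+5)&(abs(L[...,1])<70)&(abs(L[...,0])<60)]
        if len(t)>3:print(a,len(t),'x',t[:,0].min(),t[:,0].max(),'y',np.percentile(t[:,1],[0,10,25,50,75,90,100]))
ext(P,T,range(-80,30,5))
print('now')
for n in('wrist','side'):
    s=ctrl.snapshot(n);ext(cloud(s),np.array([.5591,-.2094,.1144]),range(-60,10,5))
```

```text
-80 819 x 0.604964701845524 12.30392008452705 y [-51.6 -46.5 -44.2  42.   43.8  46.1  53.3]
-75 697 x -6.6552815123639695 12.844653245479412 y [-56.8 -47.5 -43.3 -42.3  42.8  47.4  56.2]
-70 829 x -10.245071133618602 12.450429169071603 y [-56.5 -48.4 -43.2 -42.5  42.7  48.1  56.1]
-65 734 x -11.05505949867005 12.590222078026665 y [-56.8 -48.4 -43.2 -42.6  42.6  47.7  56.3]
-60 659 x -10.576421477858322 12.298569385943702 y [-56.3 -48.3 -43.2  42.   42.7  48.1  56.2]
-55 576 x -10.66773852760521 12.137860632350062 y [-56.5 -48.3 -43.2 -42.6  42.6  47.8  56. ]
-50 467 x -10.708029722545195 12.236756310800194 y [-56.1 -46.6 -43.1  42.   42.6  46.   55.1]
-45 206 x -9.940530261862332 11.117842389918794 y [-44.1 -43.2 -43.   42.1  42.5  42.6  45. ]
now
-60 348 x -10.653956763181945 12.337500822208108 y [-20.7 -16.7 -10.7  -0.2  10.4  16.5  20.1]
-55 334 x -10.189926911888925 12.127101562109129 y [-20.6 -17.9 -13.3  -7.1  12.3  17.2  20.1]
-50 344 x -10.591561538992018 12.282867883143124 y [-20.7 -17.1 -11.2   6.5  11.5  17.1  20.2]
-45 269 x -9.48848400620221 12.024559124681621 y [-20.6 -
[... 1434 characters left out ...]
366105 0.8446655945054874 y [-17.9 -13.2 -10.9  -3.1  -1.    7.4  11.7]
-30 6 x -56.58844314733196 6.683833810920664 y [-13.1 -12.4  -9.8  -3.4   5.5   8.3   8.6]
-20 7 x -59.824349239388475 -46.936347526074144 y [-1.5 -1.1 -0.9 -0.6 -0.2  0.3  0.5]
-15 7 x -57.240278633147824 -43.11245219427645 y [-3.2 -3.1 -2.9 -2.7 -1.3  0.1  1.4]
-10 27 x -58.90975734451213 9.173781479323694 y [-23.1 -20.4 -18.8  -1.4   9.2  19.9  22.3]
-5 19 x -57.29942431515725 9.72700816793177 y [-21.8 -21.  -19.4  -3.   -0.2  18.8  21.3]
0 26 x -58.75918896668635 7.1098358194348075 y [-20.6 -18.3  -3.6  -1.   14.3  17.5  19.9]
5 28 x -57.997587306245784 10.111411238497878 y [-18.7 -17.9  -7.2  -1.5  15.2  16.8  20.5]
```

The depth data show the finger tips about 31 mm behind the reported TCP (44 mm when open), so the fingers closed above the tails. The clip is upright and undisturbed. I'll use this offset: reported TCP at grasp height minus 50 mm.

>>> arm_command:
  plan:
    - {"angular":[0,0,0],"offset":[0,0,-1],"hand":1}
    - {"angular":[0,0,0],"offset":[0,0,0],"hand":1}
    - {"angular":[0,0,0],"offset":[0,0,0],"hand":1}
    - {"angular":[0,0,0],"offset":[0,0,0],"hand":1}
    - {"angular":[0,0,0],"offset":[0,0,0],"hand":1}
    - {"angular":[0,0,0],"offset":[0,0,2.2],"hand":1}
    - {"angular":[0,0,0],"offset":[0,0,2],"hand":1}
    - {"angular":[0,0,0],"offset":[0,0,1.2],"hand":1}
    - {"angular":[0,0,0],"offset":[0,0,0.7],"hand":1}
    - {"angular":[0,0,0],"offset":[0,0,0],"hand":1}

```text
time_s: 5.7
position: [0.5589, -0.2093, 0.0629]
tool_rot: [[0.974, -0.227, -0.001], [-0.227, -0.974, 0.0], [-0.001, -0.0, -1.0]]
wrist_force: [0.6, 0.5, 0.3]
grip_width: 0.0854
grasp_force: 0.0
```

>>> arm_command:
  plan:
    - {"angular":[0,0,0],"offset":[0,0,0],"hand":0.5}
    - {"angular":[0,0,0],"offset":[0,0,0],"hand":0.35}
    - {"angular":[0,0,0],"offset":[0,0,0],"hand":0.2}
    - {"angular":[0,0,0],"offset":[0,0,0],"hand":0.15}
    - {"angular":[0,0,0],"offset":[0,0,0],"hand":0.15}
    - {"angular":[0,0,0],"offset":[0,0,0],"hand":0.15}

```text
time_s: 6.3
position: [0.5602, -0.2102, 0.0661]
tool_rot: [[0.974, -0.227, 0.003], [-0.227, -0.974, -0.002], [0.004, 0.001, -1.0]]
wrist_force: [-2.3, -1.3, 15.5]
grip_width: 0.019
grasp_force: 60.0
```

```bash
python3 chk.py
```

```text
scene
84 6 x -10.0 4.0 y [-6.9 -6.3 -5.9 -5.7 -5.5 -2.2  7. ]
90 8 x -11.0 7.0 y [-6.8 -6.7 -6.5 -6.1 -5.9 -5.7 -4.6]
96 16 x -15.0 6.0 y [-13.5  -9.6  -7.4  -6.    4.3  16.7  19.1]
102 19 x -15.0 2.0 y [-22.4 -12.8  -6.3  -5.5  14.5  17.7  22.8]
108 14 x -13.0 2.0 y [-12.2  -7.3  -6.7  -6.3  16.4  17.4  21.5]
114 23 x -15.0 -2.0 y [-23.2 -15.1  -9.1  -6.4  14.6  21.7  23.7]
120 20 x -14.0 -0.0 y [-15.8  -9.6  -8.7  -6.3  12.4  17.4  23.4]
126 18 x -13.0 1.0 y [-16.1 -12.1 -10.7  -9.3  -8.6  12.4  23.5]
tab 57 [ 55.2  21.2 155.7] [ 68.9  25.9 163.6]
side
84 8 x -2.0 10.0 y [-9.9 -8.4 -7.7 -6.7  5.8  7.5 10.6]
90 6 x -5.0 9.0 y [-14.3  -9.6  -1.3   5.9   7.6   8.8   8.9]
96 13 x -9.0 9.0 y [-19.9 -19.3 -14.9  -9.7   7.6   9.8  18.4]
102 14 x -9.0 8.0 y [-21.8 -21.2 -20.9 -15.7  -6.1   7.   16.1]
108 15 x -6.0 9.0 y [-22.8 -21.7 -20.9 -17.6   3.9   7.3  15.2]
114 10 x -6.0 10.0 y [-23.6 -19.4 -18.2 -15.4  -7.7  12.   16.9]
120 19 x -14.0 10.0 y [-24.1 -22.1 -16.  -10.4   5.8  10.5  12.8]
126 8 x -10.0 9.0 y [-10.9  -7.1   6.9  11.6  12.2  12.9  14.4]
tab 65 [ 59.4  16.6 151.2] [ 69.7  27.6 163.8]
wrist
84 55 x -10.0 5.0 y [-8.2 -7.1 -6.   7.3  7.3  8.2  9.3]
90 72 x -10.0 8.0 y [-8.1 -6.9 -5.9 -5.9  3.3  8.4  9.4]
96 174 x -13.0 9.0 y [-21.1 -14.  -10.2  -6.9   8.   10.2  20.6]
102 382 x -14.0 10.0 y [-22.7 -16.8 -10.7  -5.9  11.   17.5  23.3]
108 405 x -13.0 9.0 y [-22.8 -18.2 -12.4  -6.1  12.   18.1  23. ]
114 486 x -14.0 9.0 y [-22.9 -17.6 -11.2  -6.   11.5  18.   23.1]
120 1002 x -13.0 10.0 y [-22.8 -10.7  -8.1  -6.1   8.6  11.3  23.3]
126 751 x -14.0 10.0 y [-15.7 -11.1 -10.1  -7.2  10.5  11.4  16.3]
6.45 [ 560.2 -210.2   66.1] [-1.9 -1.4 16. ] 0.018697556593678128 59.97707962989807
```

The clamp is now squeezed to its stop (60 N grip, about 20 mm, clip tilted by the open jaw as expected). Lifting it off the wall and carrying it over the blade.

>>> arm_command:
  plan:
    - {"angular":[0,0,0],"offset":[0,0,-0.5],"hand":0.15}
    - {"angular":[0,0,0],"offset":[0,0,-1],"hand":0.15}
    - {"angular":[0,0,0],"offset":[0,0,-2],"hand":0.15}
    - {"angular":[0,0,0],"offset":[0,0,-3],"hand":0.15}
    - {"angular":[0,0,0],"offset":[0,0,-3],"hand":0.15}
    - {"angular":[0,0,0],"offset":[0,0,-2.5],"hand":0.15}
    - {"angular":[0,0,0],"offset":[0,0,0],"hand":0.15}

```text
time_s: 7.15
position: [0.5602, -0.2098, 0.1881]
tool_rot: [[0.974, -0.227, 0.005], [-0.227, -0.974, -0.002], [0.005, 0.001, -1.0]]
wrist_force: [-0.3, 0.4, -1.2]
grip_width: 0.0193
grasp_force: 58.9
```

>>> arm_command:
  plan:
    - {"angular":[0,0,0],"offset":[0.1,-2.5,0],"hand":0.15}
    - {"angular":[0,0,0],"offset":[0.1,-4,0],"hand":0.15}
    - {"angular":[0,0,-4],"offset":[0.1,-4,0],"hand":0.15}
    - {"angular":[0,0,4],"offset":[0.1,-4,0],"hand":0.15}
    - {"angular":[0,0,0],"offset":[0.1,-4,0],"hand":0.15}
    - {"angular":[0,0,0],"offset":[0.1,-4,0],"hand":0.15}
    - {"angular":[0,0,-6],"offset":[0.1,-2.5,0],"hand":0.15}
    - {"angular":[0,0,-6.5],"offset":[0.1,-1.5,0],"hand":0.15}
    - {"angular":[0,0,-6],"offset":[0,0,0],"hand":0.15}
    - {"angular":[0,0,0],"offset":[0,0,0],"hand":0.15}

```text
time_s: 8.15
position: [0.6225, 0.0484, 0.1827]
tool_rot: [[0.995, 0.097, -0.001], [0.097, -0.995, -0.0], [-0.001, -0.0, -1.0]]
wrist_force: [-0.7, 0.6, -0.8]
grip_width: 0.0192
grasp_force: 59.0
```

```bash
cat > loc.py <<'E'
from h import *
np.set_printoptions(precision=1,suppress=True)
o=ctrl.observe();R=np.array(o['tool_rot']);T=np.array(o['position']);print(o['time_s'],T*1000,o['wrist_force'],o['grip_width'],o['grasp_force'],'yaw y',np.degrees(np.arctan2(R[1,1],R[0,1])))
B=np.array([.6296,.0545]);sx=np.array([.9959,.0908]);sy=np.array([-.0908,.9959])
print('TCP in stand axes rel blade mm',(T[:2]-B)@sx*1000,(T[:2]-B)@sy*1000)
for n in('scene','side','wrist'):
    s=ctrl.snapshot(n);P=cloud(s);np.savez('l_'+n,**s)
    L=np.dstack([(P[...,:2]-B)@sx,(P[...,:2]-B)@sy,P[...,2]])*1000
    print(n)
    def pr(nm,m):
        t=L[m]
        if len(t)>2:print(nm,len(t),t.mean(0),'min',t.min(0),'max',t.max(0))
    z0=T[2]*1000
    for a in range(-24,60,12): pr(a,(L[...,2]>z0+a)&(L[...,2]<z0+a+12)&(abs(L[...,0])<25)&(abs(L[...,1])<35))
    pr('tab',(L[...,2]>z0+68)&(L[...,2]<z0+105)&(abs(L[...,0]+60)<20)&(abs(L[...,1])<50))
    pr('bladetop',(abs(L[...,2]-85)<4)&(abs(L[...,0])<22)&(abs(L[...,1])<10))
E
python3 loc.py
```

```text
8.15 [622.5  48.4 182.7] [-0.7  0.6 -0.8] 0.019151144057713308 59.01038467884064 yaw y -84.45632019878774
TCP in stand axes rel blade mm -7.622436432910583 -5.460253515483799
scene
-24 29 [ -6.7 -16.9 166.4] min [-18.9 -21.6 160. ] max [  2.4   5.6 170.5]
-12 33 [ -7.6 -15.8 176.7] min [-18.2 -20.3 170.7] max [  3.    1.7 182.6]
0 38 [ -7.  -11.6 188.5] min [-23.  -19.  182.8] max [  6.4  -0.9 194.4]
12 21 [ -8.5 -12.2 197.8] min [-24.3 -16.3 194.8] max [  1.9   2.4 201.6]
24 11 [ -0.8 -11.4 215. ] min [-16.7 -26.7 211.5] max [  5.1   6.7 218.4]
36 36 [ -2.8 -19.5 224.2] min [-17.1 -29.7 218.8] max [  5.2   4.9 230. ]
48 29 [ -1.2 -16.5 235.8] min [-13.4 -31.6 230.9] max [  5.3   9.4 242.2]
tab 70 [-65.9 -28.3 269. ] min [-77.  -33.2 250.8] max [-55.7 -20.5 281. ]
bladetop 27 [ 0.6 -0.9 84.9] min [-16.1  -5.4  82. ] max [16.8  3.7 88.7]
side
-24 30 [-10.4   3.3 166.4] min [-19.5 -16.9 161.9] max [  0.9   7.2 170.7]
-12 38 [ -9.7   2.3 177. ] min [-20.1 -14.4 170.9] max [  0.3   7.3 182.7]
0 36 [-10.7  -1.  188.8] min [-23.6 -10.9 183.1] max [  5.4   3.  194.7]
12 35 [-12.3  -2.  199.
[... 327 characters left out ...]
-58.3 -16.8 279.6]
bladetop 33 [-0.8  0.1 83.8] min [-16.7  -5.6  81.1] max [16.5  3.5 87.8]
wrist
-24 161 [ -5.1  -6.  166.2] min [-20.3 -20.2 161.1] max [  1.9   7.6 170.7]
-12 197 [ -2.9  -6.9 175.6] min [-17.2 -18.2 170.7] max [  2.    5.2 182.7]
0 563 [ -6.5  -6.3 192.3] min [-24.8 -15.5 182.8] max [  6.4   2.6 194.7]
12 595 [ -9.1  -5.9 197.1] min [-25.  -15.3 194.7] max [  2.3   2.6 206.7]
24 264 [ -0.4  -5.7 214.1] min [-17.9 -27.4 206.7] max [  4.4  15.6 218.7]
36 825 [  0.7  -5.8 224.9] min [-18.3 -29.1 218.7] max [  4.7  17.1 230.7]
48 1485 [ -2.3  -5.7 238.2] min [-19.1 -29.1 230.7] max [  4.9  17.2 242.7]
bladetop 216 [-0.8  0.9 84.9] min [-18.1  -1.6  82.1] max [15.7  4.  86.5]
```

The clip hangs over the stand: jaws about 9 mm short along the stand's x and 6.5 mm short in y. Correcting and lowering.

>>> arm_command:
  plan:
    - {"angular":[0,0,0.35],"offset":[0.89,-0.66,0],"hand":0.15}
    - {"angular":[0,0,0],"offset":[0,0,2],"hand":0.15}
    - {"angular":[0,0,0],"offset":[0,0,2],"hand":0.15}
    - {"angular":[0,0,0],"offset":[0,0,1.5],"hand":0.15}
    - {"angular":[0,0,0],"offset":[0,0,0],"hand":0.15}
    - {"angular":[0,0,0],"offset":[0,0,0],"hand":0.15}

```text
time_s: 8.9
position: [0.6313, 0.0553, 0.1289]
tool_rot: [[0.996, 0.087, 0.0], [0.087, -0.996, 0.0], [0.0, -0.0, -1.0]]
wrist_force: [-0.4, -0.7, 0.2]
grip_width: 0.0191
grasp_force: 59.0
```

```bash
python3 loc.py
```

```text
8.9 [631.3  55.3 128.9] [-0.4 -0.7  0.2] 0.01908622805407189 59.01518940925598 yaw y -85.00091614122694
TCP in stand axes rel blade mm 1.7547624921971763 0.605698076033039
scene
-24 27 [  2.1  -9.3 112.2] min [ -9.4 -16.2 106.1] max [ 12.1  11.9 116.8]
-12 32 [  2.   -9.3 122.4] min [ -9.7 -12.6 117. ] max [ 11.7   9.  128.6]
0 31 [  3.   -5.7 134.6] min [-11.6 -10.4 129.5] max [ 15.7   6.3 140.6]
12 26 [ -5.   -3.6 143.6] min [-24.6 -10.4 141. ] max [ 12.4   6.3 147.1]
24 10 [ 10.9  -3.9 161.9] min [  1.5 -20.4 159.5] max [ 14.   14.8 163.5]
36 33 [  6.4 -12.9 170.8] min [ -7.1 -24.7 165. ] max [ 14.5  12.4 176.8]
48 19 [  8.2 -10.6 181.9] min [ -2.2 -25.  177.6] max [ 14.3  15.5 186.1]
tab 64 [-56.9 -21.8 216.4] min [-68.2 -26.3 199.3] max [-46.6 -15.9 226.5]
bladetop 32 [ 0.6 -1.1 84.3] min [-16.3  -6.   81.1] max [16.4  2.6 88.5]
side
-24 26 [ -0.6   9.5 112. ] min [-10.7 -14.  106.8] max [ 11.9  14.1 116.2]
-12 38 [  0.3   8.8 123.3] min [-10.4 -10.4 116.9] max [ 10.8  12.5 128.8]
0 31 [ -1.4   5.7 135.1] min [-13.9  -4.1 129.1] max [ 14.3   8.5 140.7]
12 36 [ -7.3   3.3 144.8] 
[... 326 characters left out ...]
-48.2 -10.8 226.5]
bladetop 33 [-0.4  0.5 84.3] min [-16.8  -5.6  81.5] max [16.   3.7 88.3]
wrist
-24 157 [  4.3   0.8 112.8] min [-10.2 -13.4 107.3] max [ 11.5  14.4 116.9]
-12 198 [  6.9  -0.3 122.1] min [ -7.5 -11.5 117. ] max [ 11.8  12.  128.9]
0 478 [  3.6   0.2 138.6] min [-15.4  -8.8 128.9] max [ 15.8   9.2 140.9]
12 829 [ -3.2   1.4 143.4] min [-24.8  -8.5 140.9] max [ 11.7   9.2 152.9]
24 255 [  9.    1.1 160.2] min [ -8.2 -19.1 152.9] max [ 14.2  22.3 164.9]
36 793 [ 10.2   0.7 171. ] min [ -8.6 -22.4 164.9] max [ 14.5  23.9 176.9]
48 1391 [  7.8   1.  184.3] min [ -9.4 -22.4 176.9] max [ 14.8  23.9 188.9]
bladetop 198 [ 6.2  1.1 84.8] min [-12.4  -1.8  81. ] max [15.8  3.7 87. ]
```

>>> arm_command:
  plan:
    - {"angular":[0,0,0],"offset":[-0.08,0,1.5],"hand":0.15}
    - {"angular":[0,0,0],"offset":[0,0,1.5],"hand":0.15}
    - {"angular":[0,0,0],"offset":[0,0,1],"hand":0.15}
    - {"angular":[0,0,0],"offset":[0,0,0.4],"hand":0.15}
    - {"angular":[0,0,0],"offset":[0,0,0],"hand":0.15}
    - {"angular":[0,0,0],"offset":[0,0,0],"hand":0.15}

```text
time_s: 9.65
position: [0.6304, 0.0552, 0.0848]
tool_rot: [[0.996, 0.088, 0.0], [0.088, -0.996, 0.0], [0.0, 0.0, -1.0]]
wrist_force: [-0.2, -0.6, -1.3]
grip_width: 0.0191
grasp_force: 59.0
```

>>> arm_command:
  plan:
    - {"angular":[0,0,0],"offset":[0,0,0.2],"hand":0.15}
    - {"angular":[0,0,0],"offset":[0,0,0.2],"hand":0.15}
    - {"angular":[0,0,0],"offset":[0,0,0.2],"hand":0.15}
    - {"angular":[0,0,0],"offset":[0,0,0],"hand":0.15}

```text
time_s: 10.05
position: [0.631, 0.0553, 0.081]
tool_rot: [[0.996, 0.088, 0.002], [0.088, -0.996, 0.0], [0.002, 0.0, -1.0]]
wrist_force: [-6.8, 0.0, 17.9]
grip_width: 0.0191
grasp_force: 61.3
```

Contact at the predicted height (0.081, 18 N pressing). Releasing slowly while keeping it pressed home.

>>> arm_command:
  plan:
    - {"angular":[0,0,0],"offset":[0,0,0.05],"hand":0.25}
    - {"angular":[0,0,0],"offset":[0,0,0.05],"hand":0.3}
    - {"angular":[0,0,0],"offset":[0,0,0.05],"hand":0.35}
    - {"angular":[0,0,0],"offset":[0,0,0.05],"hand":0.4}
    - {"angular":[0,0,0],"offset":[0,0,0],"hand":0.45}
    - {"angular":[0,0,0],"offset":[0,0,0],"hand":0.5}
    - {"angular":[0,0,0],"offset":[0,0,0],"hand":0.6}
    - {"angular":[0,0,0],"offset":[0,0,0],"hand":1}
    - {"angular":[0,0,0],"offset":[0,0,0],"hand":1}
    - {"angular":[0,0,0],"offset":[0,0,0],"hand":1}

```text
time_s: 11.05
position: [0.6302, 0.0552, 0.0765]
tool_rot: [[0.996, 0.088, -0.0], [0.088, -0.996, 0.0], [-0.0, -0.0, -1.0]]
wrist_force: [0.1, 0.0, 0.1]
grip_width: 0.0857
grasp_force: 0.0
```

>>> arm_command:
  plan:
    - {"angular":[0,0,0],"offset":[0,0,-1],"hand":1}
    - {"angular":[0,0,0],"offset":[0,0,-2.5],"hand":1}
    - {"angular":[0,0,0],"offset":[0,0,-4],"hand":1}
    - {"angular":[0,0,0],"offset":[0,0,-4],"hand":1}
    - {"angular":[0,0,0],"offset":[0,0,-4],"hand":1}
    - {"angular":[0,0,0],"offset":[0,0,-2],"hand":1}
    - {"angular":[0,0,0],"offset":[0,0,0],"hand":1}

```text
time_s: 11.75
position: [0.6311, 0.0552, 0.2562]
tool_rot: [[0.996, 0.088, 0.006], [0.088, -0.996, 0.0], [0.006, 0.0, -1.0]]
wrist_force: [-0.2, -0.1, 0.2]
grip_width: 0.0856
grasp_force: 0.0
```

Run:
```python
from h import *
np.set_printoptions(precision=1,suppress=True)
o=ctrl.observe();R=np.array(o['tool_rot']);T=np.array(o['position']);print(o['time_s'],T*1000,o['wrist_force'],o['grip_width'],'yaw y',np.degrees(np.arctan2(R[1,1],R[0,1])))
B=np.array([.6296,.0545]);sx=np.array([.9959,.0908]);sy=np.array([-.0908,.9959])
ims=[]
for n in('scene','side','wrist'):
    s=ctrl.snapshot(n);P=cloud(s);np.savez('m_'+n,**s)
    L=np.dstack([(P[...,:2]-B)@sx,(P[...,:2]-B)@sy,P[...,2]])*1000
    print(n)
    def pr(nm,m):
        t=L[m]
        if len(t)>2:
            r=cv2.minAreaRect(t[:,:2].astype(np.float32));print(nm,len(t),t.mean(0),'min',t.min(0),'max',t.max(0),'ang',r[2],r[1])
    for a in range(52,140,11): pr(a,(L[...,2]>a)&(L[...,2]<a+11)&(abs(L[...,0])<20)&(abs(L[...,1])<35))
    pr('tab',(L[...,2]>155)&(L[...,2]<185)&(abs(L[...,0]+60)<20)&(abs(L[...,1])<50))
    pr('rim',(L[...,2]>96)&(L[...,2]<150)&(abs(L[...,0]+60)<29)&(abs(L[...,1])<50))
    q=P[(P[...,2]>.1)&(P[...,2]<.14)&(P[...,0]>.36)&(P[...,0]<.4)&(P[...,1]>-.05)&(P[...,1]<.03)]*1000
    if len(q): print('plug area',len(q),q.mean(0),q.min(0),q.max(0))
    u,v=proj(s,[.3715,-.0125,.122]);u2,v2=proj(s,[.6,.05,.12]);print(u,v,u2,v2)
    def crop(u,v,r=32):
        u=int(np.clip(u,r,511-r));v=int(np.clip(v,r,383-r));return cv2.resize(s['color'][v-r:v+r,u-r:u+r],(260,290),interpolation=cv2.INTER_CUBIC)
    ims.append(np.vstack([crop(u2,v2),crop(u,v,20)]))
cv2.imwrite('pics/m.png',np.hstack(ims)[:,:,::-1])
```

```text
11.75 [631.1  55.2 256.2] [-0.2 -0.1  0.2] 0.08557337395904065 yaw y -84.96355955886094
scene
52 22 [ 0.8 -3.7 57.9] min [-16.3  -7.6  52. ] max [16.4  0.8 62.7] ang 4.9998698234558105 (32.74104690551758, 7.806382179260254)
63 30 [ 0.4 -4.6 68.4] min [-16.6  -8.2  63. ] max [16.5 -1.  73.7] ang 1.5677553415298462 (33.06911087036133, 6.6937336921691895)
74 29 [ 1.5 -4.  79.5] min [-16.1  -7.7  74.4] max [16.7  2.3 84.9] ang 88.42738342285156 (9.572279930114746, 32.68122863769531)
85 30 [ 1.8 -1.9 91. ] min [-18.2 -11.4  85. ] max [16.8 11.4 95.9] ang 10.855246543884277 (33.22303009033203, 21.26626968383789)
96 28 [  2.8  -0.6 100.9] min [-18.8 -14.   96.2] max [ 12.6  14.3 105.5] ang 34.117977142333984 (27.956193923950195, 30.552579879760742)
107 38 [  2.    3.9 112.2] min [ -8.9 -18.9 107. ] max [ 10.9  15.4 118. ] ang 88.11213684082031 (34.035614013671875, 19.690723419189453)
118 40 [  1.    3.9 123.9] min [ -8.8 -20.1 118.1] max [ 10.2  19.5 128.9] ang 2.997676134109497 (19.122526168823242, 38.91614532470703)
129 37 [  1.4   2.7 134.5] min [ -8.  -22.1 129.4] max [ 10.3  21.4 139.4
[... 2702 characters left out ...]
0.4  16.4 117.9] ang 89.61872863769531 (30.68984603881836, 19.96481704711914)
118 122 [  0.8   1.1 123.8] min [-10.4 -15.9 119. ] max [ 10.3  19.9 129. ] ang 89.8100357055664 (35.72357177734375, 20.533916473388672)
129 228 [  0.3   1.  135.5] min [-10.2 -20.7 129. ] max [ 10.   22.8 139.9] ang 89.80508422851562 (43.51231002807617, 20.126468658447266)
tab 305 [-57.1   1.2 173.5] min [-71.2  -3.2 155. ] max [-49.3   5.7 179.1] ang 0.6637250781059265 (21.820768356323242, 8.929274559020996)
rim 165 [-43.6   1.5 131.1] min [-61.8  -2.8  96. ] max [-32.7   5.5 147. ] ang 89.69727325439453 (8.332052230834961, 29.098081588745117)
291.4461527885397 378.1611002157881 259.283232825916 207.9163210353742
```

View pics/m.png

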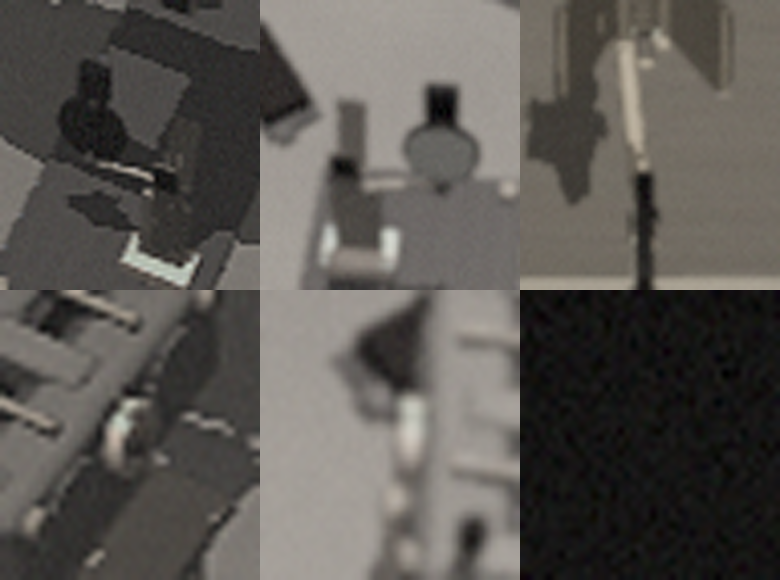

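The clip stands on the blade, square and home (tab at (440,105) and glass at (440,150) in the middle crop, facing the camera; tab top height right). The plug disc is at (130,435) in the lower-left crop. One closer look at the plug with the wrist camera is worthwhile.

Run:
```python
from h import *
np.set_printoptions(precision=3,suppress=True)
o=ctrl.observe();R=np.array(o['tool_rot']);T=np.array(o['position'])
s=dict(np.load('m_wrist.npz'));V=s['view'];C=-V[:3,:3].T@V[:3,3]
print('cam in tool',R.T@(C-T),'axes in tool (cols right,up,back)',R.T@V[:3,:3].T,s['fx'],s['cx'],s['cy'])
P=cloud(s);B=np.array([.6296,.0545])
m=(np.linalg.norm(P[...,:2]-B,axis=-1)<.03)&(P[...,2]<.16)&(P[...,2]>.13);print('tail top',np.sort(P[m][:,2])[-40::5])
w=dict(np.load('w1.npz'));P=cloud(w);m=(np.linalg.norm(P[...,:2]-[.5589,-.2093],axis=-1)<.03)&(P[...,2]<.15)&(P[...,2]>.115);print('tray tail top',np.sort(P[m][:,2])[-40::5])
```

```text
cam in tool [ 0.072  0.    -0.172] axes in tool (cols right,up,back) [[-0.001  0.96   0.281]
 [ 1.     0.001  0.   ]
 [ 0.     0.281 -0.96 ]] 294.0020994152514 256.9549749574693 195.93451441212235
tail top [0.138 0.138 0.138 0.138 0.139 0.139 0.139 0.139]
tray tail top [0.122 0.122 0.122 0.122 0.123 0.123 0.123 0.123]
```

>>> arm_command:
  plan:
    - {"angular":[0,0,0],"offset":[0,0,-4],"hand":1}
    - {"angular":[0,0,0],"offset":[-3.7,0.8,0],"hand":1}
    - {"angular":[0,0,0],"offset":[-3.7,0.8,0],"hand":1}
    - {"angular":[0,0,0],"offset":[-3.7,0.8,0],"hand":1}
    - {"angular":[0,0,0],"offset":[-3.7,0.8,0],"hand":1}
    - {"angular":[0,0,0],"offset":[-3.7,0.8,0],"hand":1}
    - {"angular":[0,0,0],"offset":[-3.7,0.8,0],"hand":1}
    - {"angular":[0,0,0],"offset":[0,0,0],"hand":1}
    - {"angular":[0,0,0],"offset":[0,0,0],"hand":1}

```text
time_s: 12.8
position: [0.4129, -0.0123, 0.291]
tool_rot: [[0.996, 0.087, 0.0], [0.087, -0.996, 0.0], [0.0, -0.0, -1.0]]
wrist_force: [0.4, -0.5, -0.8]
grip_width: 0.0853
grasp_force: 0.0
```

Run:
```python
from h import *
np.set_printoptions(precision=1,suppress=True)
o=ctrl.observe();print(o['time_s'],o['position'])
s=ctrl.snapshot('wrist');np.savez('p',**s);P=cloud(s)*1000
u,v=proj(s,[.372,-.012,.122]);print(u,v)
u0,v0=int(u)-50,int(np.clip(int(v)-45,0,290))
cv2.imwrite('pics/p.png',cv2.resize(s['color'][v0:v0+90,u0:u0+100,::-1],(700,630),interpolation=cv2.INTER_CUBIC)[:600]);print(u0,v0)
m=(P[...,2]>108)&(P[...,2]<140)&(P[...,0]>355)&(P[...,0]<390)&(abs(P[...,1]+12)<40)
g=s['color'].mean(2)
for a in range(-48,28,4):
    k=m&(P[...,1]>=a)&(P[...,1]<a+4)
    if k.sum()>1:
        t=P[k];print(a,k.sum(),'xmax',np.sort(t[:,0])[-3:],'at z',t[np.argsort(t[:,0])[-3:],2],'br',g[k].max())
```

```text
12.8 [ 0.4 -0.   0.3]
253.84474895801105 205.96240207101172
203 160
-48 35 xmax [367.  367.  367.1] at z [121.7 125.8 138.7] br 154.66666666666666
-44 40 xmax [366.9 367.  367.1] at z [111.1 122.4 129.5] br 151.33333333333334
-40 34 xmax [366.7 366.8 367. ] at z [133.2 122.5 130.6] br 137.0
-36 37 xmax [366.7 366.7 366.8] at z [112.9 130.6 112.6] br 123.33333333333333
-32 32 xmax [366.2 366.5 366.6] at z [123.  116.2 116.9] br 157.0
-28 40 xmax [372.3 372.4 372.5] at z [119.4 127.3 116.5] br 227.33333333333334
-24 48 xmax [372.2 372.3 372.3] at z [131.6 124.5 116.6] br 239.33333333333334
-20 51 xmax [372.3 372.6 372.6] at z [109.5 122.5 126.6] br 244.66666666666666
-16 46 xmax [373.1 373.1 373.3] at z [136.2 139.8 125.8] br 244.66666666666666
-12 43 xmax [372.8 373.  373.1] at z [135.8 140.  137. ] br 242.0
-8 50 xmax [372.1 372.2 372.5] at z [127.7 124.  121.1] br 237.0
-4 48 xmax [371.8 371.9 372.1] at z [120.  128.  128.9] br 218.66666666666666
0 40 xmax [371.7 371.7 371.9] at z [132.1 117.  129.1] br 182.33333333333334
4 33 xmax [365.4 365.4 365.4] at z [122.6 119.  111.1] br 109.0
8 35 xmax [365.7 365.7 365.8] at z [120.7 116.5 124.3] br 146.33333333333334
12 35 xmax [365.5 365.5 365.7] at z [109.7 124.5 129.4] br 156.66666666666666
16 37 xmax [365.5 365.5 365.6] at z [125.3 110.4 129.6] br 157.33333333333334
20 37 xmax [365.3 365.3 365.5] at z [110.3 122.6 118.8] br 109.0
24 35 xmax [365.1 365.3 365.3] at z [111.6 137.7 127.3] br 111.33333333333333
```

View pics/p.png

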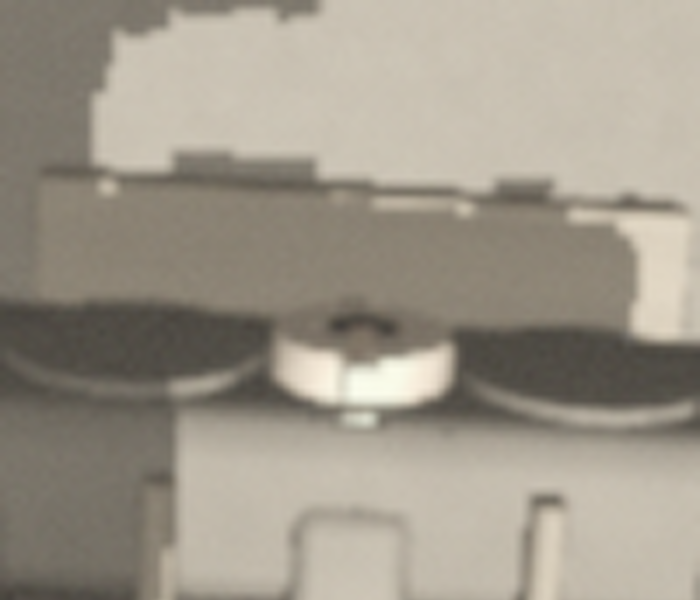

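The wrist view shows the plug's disc edge-on from (270,355) to (457,355) in the crop, centre column 363: the depth gives a face centre of (0.372, -0.0125), 207 mm from the swivel. The turn needed is therefore about 51.2°. Going to the tab.

>>> arm_command:
  plan:
    - {"angular":[0,0,0],"offset":[4.03,-1.21,0],"hand":1}
    - {"angular":[0,0,0],"offset":[4.03,-1.21,0],"hand":1}
    - {"angular":[0,0,0],"offset":[4.03,-1.21,0],"hand":1}
    - {"angular":[0,0,0],"offset":[4.03,-1.21,0],"hand":1}
    - {"angular":[0,0,0],"offset":[0,0,4],"hand":1}
    - {"angular":[0,0,0],"offset":[0,0,4],"hand":1}
    - {"angular":[0,0,0],"offset":[0,0,0],"hand":1}
    - {"angular":[0,0,0],"offset":[0,0,0],"hand":1}

```text
time_s: 13.65
position: [0.5699, 0.0505, 0.2114]
tool_rot: [[0.996, 0.088, -0.002], [0.088, -0.996, -0.0], [-0.002, -0.0, -1.0]]
wrist_force: [0.0, 0.5, 0.9]
grip_width: 0.0854
grasp_force: 0.0
```

Run:
```python
from h import *
np.set_printoptions(precision=4,suppress=True)
o=ctrl.observe();R=np.array(o['tool_rot']);T=np.array(o['position']);print(o['time_s'],T,'yaw',np.degrees(np.arctan2(R[1,1],R[0,1])),'to go in tool cm',R.T@(np.array([.5694,.0499,.119])-T)*100)
```

```text
13.65 [0.5699 0.0505 0.2114] yaw -84.94607005890364 to go in tool cm [-0.0339  0.0589  9.245 ]
```

>>> arm_command:
  plan:
    - {"angular":[0,0,0],"offset":[-0.05,0.05,3],"hand":1}
    - {"angular":[0,0,0],"offset":[0,0,3],"hand":1}
    - {"angular":[0,0,0],"offset":[0,0,2.2],"hand":1}
    - {"angular":[0,0,0],"offset":[0,0,1],"hand":0.6}
    - {"angular":[0,0,0],"offset":[0,0,0],"hand":0.4}
    - {"angular":[0,0,0],"offset":[0,0,0],"hand":0.3}
    - {"angular":[0,0,0],"offset":[0,0,0],"hand":0.2}
    - {"angular":[0,0,0],"offset":[0,0,0],"hand":0.15}
    - {"angular":[0,0,0],"offset":[0,0,0],"hand":0.05}
    - {"angular":[0,0,0],"offset":[0,0,0],"hand":0.05}

```text
time_s: 14.65
position: [0.5695, 0.0497, 0.1205]
tool_rot: [[0.996, 0.088, 0.001], [0.088, -0.996, -0.0], [0.001, 0.0, -1.0]]
wrist_force: [-2.7, -0.8, 6.6]
grip_width: 0.0081
grasp_force: 61.5
```

>>> arm_command:
  plan:
    - {"angular":[0,0,0],"offset":[0,0,0],"hand":0.05}
    - {"angular":[0,0,0],"offset":[0,0,0],"hand":0.05}
    - {"angular":[0,0,0],"offset":[0,0,0],"hand":0.05}

```text
time_s: 14.95
position: [0.5694, 0.0497, 0.1204]
tool_rot: [[0.996, 0.088, 0.001], [0.088, -0.996, 0.0], [0.001, 0.0, -1.0]]
wrist_force: [-2.6, -0.8, 6.2]
grip_width: 0.0081
grasp_force: 61.5
```

>>> arm_command:
  plan:
    - {"angular":[0,0,-6],"offset":[0,0,0],"hand":0.05}
    - {"angular":[0,0,-6],"offset":[0,0,0],"hand":0.05}
    - {"angular":[0,0,-6],"offset":[0,0,0],"hand":0.05}
    - {"angular":[0,0,-6],"offset":[0,0,0],"hand":0.05}
    - {"angular":[0,0,-6],"offset":[0,0,0],"hand":0.05}
    - {"angular":[0,0,-6],"offset":[0,0,0],"hand":0.05}
    - {"angular":[0,0,-6],"offset":[0,0,0],"hand":0.05}
    - {"angular":[0,0,-6],"offset":[0,0,0],"hand":0.05}
    - {"angular":[0,0,-3.35],"offset":[0,0,0],"hand":0.05}
    - {"angular":[0,0,0],"offset":[0,0,0],"hand":0.05}

```text
time_s: 15.95
position: [0.5695, 0.0495, 0.1206]
tool_rot: [[0.552, 0.834, 0.001], [0.834, -0.552, -0.0], [0.0, 0.001, -1.0]]
wrist_force: [-3.9, -1.8, 7.4]
grip_width: 0.0078
grasp_force: 61.9
```

```bash
cat > fin.py <<'E'
from h import *
np.set_printoptions(precision=2,suppress=True)
o=ctrl.observe();R=np.array(o['tool_rot']);T=np.array(o['position']);print(o['time_s'],T*1000,'yaw',np.degrees(np.arctan2(R[1,1],R[0,1])),o['wrist_force'],o['ft_torque'],o['grip_width'],o['grasp_force'])
B=np.array([.6296,.0545]);sx=np.array([.9959,.0908]);sy=np.array([-.0908,.9959])
for n in('scene','side','wrist'):
    s=ctrl.snapshot(n);P=cloud(s)
    L=np.dstack([(P[...,:2]-B)@sx,(P[...,:2]-B)@sy,P[...,2]])*1000
    t=L[(L[...,2]>98)&(L[...,2]<145)&(abs(L[...,0]+60)<27)&(abs(L[...,1])<27)]
    if len(t)>10:
        c,sv,vt=np.linalg.svd(t[:,:2]-t[:,:2].mean(0),full_matrices=False)
        r=cv2.minAreaRect(t[:,:2].astype(np.float32))
        print(n,'rim',len(t),t.mean(0),'dir world',(np.degrees(np.arctan2(vt[0,1],vt[0,0]))+5.21)%180,r)
    t=L[(L[...,2]>90)&(L[...,2]<139)&(abs(L[...,0])<16)&(abs(L[...,1])<35)]
    if len(t)>2: print(n,'clamp',len(t),t.mean(0),t.min(0),t.max(0))
E
python3 fin.py
```

```text
15.95 [569.53  49.47 120.61] yaw -33.48684520972019 [-3.85 -1.77  7.41] [-0.45  0.27 -0.05] 0.0077930701268885206 61.888779401779175
scene rim 136 [-58.76  -3.17 121.43] dir world 55.974014644971945 ((-58.250038146972656, -2.1270828247070312), (49.27351760864258, 8.007143020629883), 51.0573616027832)
scene clamp 152 [  1.73   1.8  116.37] [-15.54 -22.68  90.63] [ 12.12  20.42 138.97]
side rim 129 [-59.07   3.85 122.45] dir world 54.84084516793511 ((-61.48915481567383, 1.2923927307128906), (50.20915603637695, 6.701787948608398), 46.1817626953125)
side clamp 179 [ -0.67  -2.31 116.87] [-15.76 -23.36  90.04] [ 15.68  21.36 138.72]
wrist rim 406 [-49.59  14.24 136.91] dir world 55.86549780917362 ((-52.616249084472656, 10.476860046386719), (25.053211212158203, 6.497344493865967), 54.36028289794922)
wrist clamp 2679 [ -0.46  -6.42 113.26] [-15.95 -21.22  90.01] [ 15.1   21.85 138.98]
```

The mirror's measured heading (about 55.6°) agrees with the target of 56.4° within noise. The clamp is home and the tab is held, so I'm handing in.

```bash
python3 -c "
from plant import ctrl
print(ctrl.close_job())"
```

```text
the job is handed in; nothing more can be done
None
```

The mirror is clipped fully home on the middle of the blade and the clamp is let go. I handed the job in at about 16 s with the tab still held, turned about 51° so the sight line points at the bore plug; that aim was worked out from measured positions, not seen through the inspection camera.

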